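Find the scrap bay with room and push its flap open

ROBOT

A 6-joint arm with a two-finger parallel gripper is mounted at the origin on the work surface. World frame = base frame: x ahead of the robot, y to its left, z up, the work surface at z = 0. Lengths are in m, angles in rad, forces in N, time in s.
With the tool pointing down it reaches from about 0.325 to 0.9 m from the base axis. Payload 3.5 kg.
Tool frame: the origin (TCP) lies on the mounting face of the last link; the fingertips stand 173 mm ahead of it and the grasp point (between the pads) lies 155 mm ahead of it; z points along the fingers, y is the line along which they close (so a half turn about z gives the same grasp; the last joint's range is limited). The gripper opens to 85 mm and grips with 20 to 120 N. Pads are 22 mm wide; open, the fingers measure 114 mm over their backs; the gripper's body (76 mm by 85 mm) begins 54 mm behind the grasp point. The pads swing forward as they close: fully open they stand 13 mm farther back than shut.
Start: joints at [1.097, 0.276, -0.026, 1.268, 0, 1.467], TCP at [0.226, 0.583, 0.405] pointing down, gripper open.
Joint ranges: [-3.12, 3.12], [-0.85, 1.88], [-1.08, 1.24], [-1.95, 2.15], [-1.57, 1.53], [-3.14, 3.14]. Speed limits (rad/s): [2.57, 2.57, 3.14, 3.14, 3.14, 3.14].

INTERFACE

Orientations are given as a rotation vector (axis times angle).
In Python, from station import * gives the robot as it stands.
- The arm moves only by the tool servo_tool, never from a script. Its argument "deltas" is a list that holds one entry, the list of rows, each a list of 5 numbers: the gripper's target within -1 to 1 (fully open at 1, half-way at 0, shut at -1), then the shift along the tool's x, y, z in units of 1 m (1.0 is 1 m), then the turn about the tool's z in units of 1.5 rad (1.0 is 1.5 rad). A call has 1 to 10 rows; each row is the pose to reach, as a shift and turn from the pose commanded when the call began, along the tool's axes at that moment; what a row does not reach only later rows make up. A row lasts 1/8 s, in which the tool goes at most 62.5 mm and 10.7 degrees, less where a joint would pass 70% of its speed; a pose out of reach is approached as far as the arm can. A call with a number of a shift or a turn outside -1 to 1 is refused whole. A call with a gripper value outside its range is refused whole. The fingers move at their own pace and stop on an object; "newtons" is the grip in N (left out, the last holds). Time passes only in rows, so rows that repeat a pose let the fingers close. It gives the time, the measured TCP pose, the force, the opening and the grip force at its end, in the units of the state.
- read_state(): the state, without advancing time (a new reading comes with each control period).
- grab_frame(name): name is "scene" or "top"; returns a dict with "img" (420x560x3 uint8, red, green, blue), "mtx" (3x3 intrinsics, pixels), "dist_coeffs" ([k1, k2, p1, p2, k3] as OpenCV has them; the pictures are not rectified), "world_from_camera" (4x4, takes a point from camera to world coordinates). Camera axes: x right, y down, z forward; pixel columns grow to the right and rows downward; lengths in m; the calibration is good to about 2 mm. A picture is of the moment at which its call begins. There is no depth.
- sign_off(): hands the job in; it is judged then, once.
Trained networks look in the newest picture that a camera, given by its name, has taken for a name from the list of things; names that differ only in an ending like _2 or _b are one class to them, and where a whole thing is asked for, a point or a joint stands for the part that bears it (a point fixed in the world has none). Each returns a list of dicts, best first, with "p" (0 to 1); they miss things now and then, are a little off and sometimes report something else, mostly with a low value. They report only what shows in the picture. A call takes as long as a camera call.
- recognise(camera, thing): "at" ([column, row] in pixels, amid what is visible of it).
- masks_of(camera, thing): "pixels" (420x560 bool, what is visible of it) and "at" ([column, row] in pixels, amid what is visible of it).
The state is a dict: "t": time; "joint_positions": joint angles; "qd": joint speeds; "joint_torque": joint torques, N m; "position": TCP position; "tool_rot": TCP orientation; "ft_force": force on the tool from outside, world axes, zero at the start; "wrist_torque": the same for the moment, N m; "width": finger opening in m; "grip_force": force on a finger pad.
Only numpy, scipy, OpenCV 4.12 (cv2) and the standard library are available. Lean on these libraries where they do the work, as an engineer would, in place of code of your own. Each camera call takes 0.05 s, during which the arm holds its last target. There are 200 camera calls.

TASK

Three of the four bays of this bench scrap sorter are full and one still has room, but with the flaps shut they look alike. Press lightly with the fingertips on the flaps' finger plates, one flap after another, until you find the one that rocks (the others sit hard on the scrap beneath); then push the front end of that flap right down until it stands wide open, and leave it open. Only press and push: do not pull the flap up by its rear edge, do not force the flaps of the full bays, and leave the things standing and lying about where they are.

Things in the scene. Friction and masses are not known exactly. Their poses are not given: they have to be found in the camera images.
- sorter: Scrap sorter on the bench: a grey sheet-steel box 206 x 534 mm in plan (x by y of its own frame) and 138 mm high, in fact four equal bays side by side on one plinth. Fixed. Origin: centre of its underside. Its front (the end of the flaps with the finger plates) faces its own -x, towards the robot.
- bay_a: One of the sorter's four bays, all alike: 200 x 128 mm, fixed, 130 mm apart along the sorter's y; a to d run from the sorter's -y end to its +y end. Origin: centre of its underside; its flat top is 130 mm higher; -x points to the front. The flap's pivot axis lies along y at x = 0. The opening under the flap is 122 x 92 mm (x -82 to +40 mm, y -46 to +46 mm), over 100 mm deep; behind it is a flat rear deck.
- bay_b: One of the sorter's four bays, all alike: 200 x 128 mm, fixed, 130 mm apart along the sorter's y; a to d run from the sorter's -y end to its +y end. Origin: centre of its underside; its flat top is 130 mm higher; -x points to the front. The flap's pivot axis lies along y at x = 0. The opening under the flap is 122 x 92 mm (x -82 to +40 mm, y -46 to +46 mm), over 100 mm deep; behind it is a flat rear deck.
- bay_c: One of the sorter's four bays, all alike: 200 x 128 mm, fixed, 130 mm apart along the sorter's y; a to d run from the sorter's -y end to its +y end. Origin: centre of its underside; its flat top is 130 mm higher; -x points to the front. The flap's pivot axis lies along y at x = 0. The opening under the flap is 122 x 92 mm (x -82 to +40 mm, y -46 to +46 mm), over 100 mm deep; behind it is a flat rear deck.
- bay_d: One of the sorter's four bays, all alike: 200 x 128 mm, fixed, 130 mm apart along the sorter's y; a to d run from the sorter's -y end to its +y end. Origin: centre of its underside; its flat top is 130 mm higher; -x points to the front. The flap's pivot axis lies along y at x = 0. The opening under the flap is 122 x 92 mm (x -82 to +40 mm, y -46 to +46 mm), over 100 mm deep; behind it is a flat rear deck.
- flap_a_plate (a point): Centre of the ribbed dark finger plate (26 x 56 mm) on top of bay_a's flap; moves with the flap, a 118 x 88 x 4 mm steel plate, flush with the top when shut, 80 mm of it in front of its pivot and 38 mm behind. The finger plate's centre is 55 mm in front of the pivot. Pressed there, the flap tips if the bay has room: front end down into the bay, rear end up.
- flap_b_plate (a point): Centre of the ribbed dark finger plate (26 x 56 mm) on top of bay_b's flap; moves with the flap, a 118 x 88 x 4 mm steel plate, flush with the top when shut, 80 mm of it in front of its pivot and 38 mm behind. The finger plate's centre is 55 mm in front of the pivot. Pressed there, the flap tips if the bay has room: front end down into the bay, rear end up.
- flap_c_plate (a point): Centre of the ribbed dark finger plate (26 x 56 mm) on top of bay_c's flap; moves with the flap, a 118 x 88 x 4 mm steel plate, flush with the top when shut, 80 mm of it in front of its pivot and 38 mm behind. The finger plate's centre is 55 mm in front of the pivot. Pressed there, the flap tips if the bay has room: front end down into the bay, rear end up.
- flap_d_plate (a point): Centre of the ribbed dark finger plate (26 x 56 mm) on top of bay_d's flap; moves with the flap, a 118 x 88 x 4 mm steel plate, flush with the top when shut, 80 mm of it in front of its pivot and 38 mm behind. The finger plate's centre is 55 mm in front of the pivot. Pressed there, the flap tips if the bay has room: front end down into the bay, rear end up.
- flap_a (a joint): Tilt of bay_a's flap, rad: 0 = shut and flush, growing as its front end goes down. Over a bay with room the flap yields to about 4 N at the finger plate, takes under 8 N all the way to its stop at 0.8 (front end 57 mm down) and stays at any angle it is left. Over a full bay it gives about 0.02 (under 2 mm at the plate) and then sits hard on the scrap.
- flap_b (a joint): Tilt of bay_b's flap, rad: 0 = shut and flush, growing as its front end goes down. Over a bay with room the flap yields to about 4 N at the finger plate, takes under 8 N all the way to its stop at 0.8 (front end 57 mm down) and stays at any angle it is left. Over a full bay it gives about 0.02 (under 2 mm at the plate) and then sits hard on the scrap.
- flap_c (a joint): Tilt of bay_c's flap, rad: 0 = shut and flush, growing as its front end goes down. Over a bay with room the flap yields to about 4 N at the finger plate, takes under 8 N all the way to its stop at 0.8 (front end 57 mm down) and stays at any angle it is left. Over a full bay it gives about 0.02 (under 2 mm at the plate) and then sits hard on the scrap.
- flap_d (a joint): Tilt of bay_d's flap, rad: 0 = shut and flush, growing as its front end goes down. Over a bay with room the flap yields to about 4 N at the finger plate, takes under 8 N all the way to its stop at 0.8 (front end 57 mm down) and stays at any angle it is left. Over a full bay it gives about 0.02 (under 2 mm at the plate) and then sits hard on the scrap.
- bush: Bystander: loose brass bush, 22 mm across, 30 mm high, standing on the sorter's top beside a flap. Origin: centre of its underside.
- nut: Bystander: loose hexagon steel nut, 24 mm across flats, 16 mm high, on the sorter's top beside a flap. Origin: centre of its underside.
- tape: Bystander: tape measure standing on the sorter's rear deck, 34 x 66 x 60 mm high. Origin: centre of its underside.
- tin: Bystander: small tin, 48 mm across, 45 mm high, on the sorter's rear deck. Origin: centre of its underside.
- screwdriver: Bystander: screwdriver lying on the bench in front of the sorter. Origin: under its middle.
- block: Bystander: dark wooden block 85 x 140 x 35 mm lying on the bench left of the sorter. Origin: centre of its underside.
- pliers: Bystander: pliers about 140 mm long lying on the bench in front of the sorter. Origin: under the pivot.
- clamp: Bystander: F-clamp about 310 mm long lying flat on the bench right of the sorter. Origin: under its bar.

How it is judged:
By the outcome, as a careful person would: the job done as asked, in the order asked, and still so for the second after the job is handed in, with the robot touching nothing.
It also fails if it takes over 48 s, if anything falls off the work surface, if the arm or the gripper's body presses on something with over 40 N, if the wrist force passes 120 N, or if a joint passes its speed limit or range.

## Working session

There is one attempt and no reset: what is moved stays moved. The work goes in short steps, Python scripts to look and compute and a tool call to move; the robot and the scene stay as the last step left them, time stands still between calls to the robot, and variables do not carry over. Pictures are saved under pics/ and viewed, at most 10 in all, crops included, and the job is handed in when it is done.

Besides the shell and the picture viewer there is one more tool, called after "Emit:" as name(argument=value, ...) on one line, values as JSON. servo_tool: Moves the arm, as the interface text tells. Shifts and turns lie within -1 to 1; 1 stands for 1 m of shift or 1.5 rad of turn. Its arguments: {"type":"object","properties":{"deltas":{"type":"array"},"newtons":{"type":"number"}},"required":["deltas"]}

```bash
mkdir -p pics; python3 - <<'E'
from station import *
import cv2
s=read_state();print({k:s[k] for k in('t','position','tool_rot','ft_force','width')})
for c in('scene','top'):
    f=grab_frame(c);cv2.imwrite(f'pics/{c}0.png',f['img'][:,:,::-1])
    print(c,f['world_from_camera'].round(3).tolist())
    for n in('flap_a_plate','sorter','bush','nut','tape','tin'):
        print(n,[(d['at'],round(d['p'],2)) for d in recognise(c,n)])
E
```

```text
{'t': 0.0, 'position': array([0.22629971, 0.58217495, 0.40353452]), 'tool_rot': array([-0.57899074, -3.08714357,  0.00338017]), 'ft_force': array([0.39602545, 0.00926942, 0.49469411]), 'width': 0.08530981194181914}
scene [[-0.99, -0.12, 0.067, 0.475], [-0.137, 0.812, -0.568, 0.773], [0.014, -0.571, -0.821, 1.229], [0.0, 0.0, 0.0, 1.0]]
flap_a_plate [([300.9, 139.9], 0.75)]
sorter [([244.0, 282.4], 0.8)]
bush []
nut [([236.1, 220.6], 0.65), ([267.8, 213.3], 0.45)]
tape [([269.9, 125.1], 0.63), ([305.7, 145.6], 0.63)]
tin [([213.4, 233.6], 0.7), ([285.1, 172.6], 0.34)]
top [[0.006, -0.998, 0.057, 0.474], [-1.0, -0.008, -0.022, 0.016], [0.022, -0.057, -0.998, 1.44], [0.0, 0.0, 0.0, 1.0]]
flap_a_plate [([348.0, 215.4], 0.61)]
sorter [([347.6, 214.2], 0.67), ([365.0, 234.7], 0.61)]
bush [([305.2, 197.3], 0.35)]
nut [([301.2, 259.8], 0.57), ([304.6, 197.6], 0.56), ([247.6, 165.9], 0.46), ([226.5, 155.3], 0.35)]
tape [([358.0, 186.4], 0.6)]
tin [([228.1, 155.7], 0.63), ([247.3, 166.5], 0.3)]
```

View pics/scene0.png

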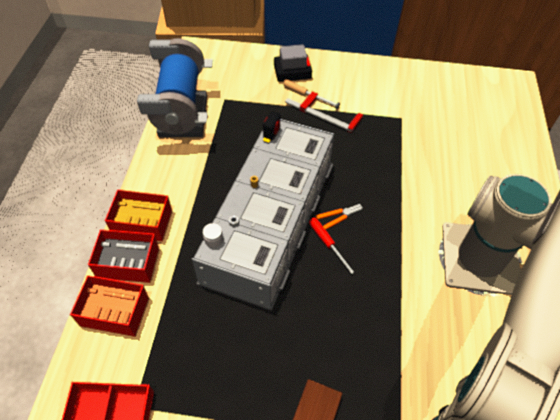

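View pics/top0.png

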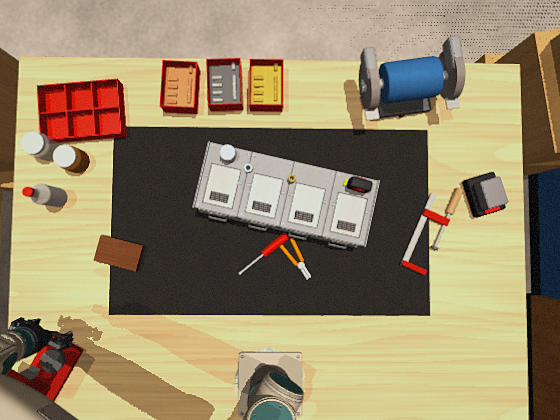

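The scene view shows the sorter with the tape, bush, nut and tin along its rear. In the top view the finger plates are near (220,201), (260,211), (303,219) and (345,228), running d to a from left to right. The screwdriver and pliers are in front, at about (265,255). Next I'll measure the plates.

```bash
cat > h.py <<'E'
from station import *
import cv2, numpy as np
from scipy.spatial.transform import Rotation as R
def ray(f,px,z):
    u=cv2.undistortPoints(np.array(px,float).reshape(-1,1,2),f['mtx'],f['dist_coeffs']).reshape(-1,2)
    T=f['world_from_camera'];d=np.c_[u,np.ones(len(u))]@T[:3,:3].T;o=T[:3,3]
    return o+d*((z-o[2])/d[:,2])[:,None]
E
python3 - <<'E'
from h import *
for c,g in(('top',[(220,201),(262,211),(303,219),(346,228)]),('scene',[(262,253),(287,216),(299,178),(311,146)])):
    f=grab_frame(c);im=f['img'];hsv=cv2.cvtColor(im,cv2.COLOR_RGB2HSV);P=[]
    for x,y in g:
        w=im[y-9:y+10,x-13:x+14].max(2).astype(float);m=(w<125).astype(np.uint8)
        n,l,st,ce=cv2.connectedComponentsWithStats(m)
        k=min(range(1,n),key=lambda k:np.hypot(*(ce[k]-[13,9]))-0.02*st[k,4]) if n>1 else 0
        P.append(ce[k]+[x-13,y-9]);print(st[k],P[-1].round(1))
    W=ray(f,P,.138);print(c,W.round(4).tolist(),np.linalg.norm(np.diff(W,axis=0),axis=1).round(4))
    x0=180 if c=='top' else 180; y0=130 if c=='top' else 100
    cv2.imwrite(f'pics/{c}1.png',cv2.resize(im[y0:y0+(130 if c=='top' else 210),x0:x0+(220 if c=='top' else 180)],None,fx=3.6 if c=='top' else 2.8,fy=3.6 if c=='top' else 2.8,interpolation=cv2.INTER_CUBIC)[:,:,::-1])
    for n,z in(('bush',.168),('nut',.15)):print(n,[(ray(f,[d['at']],z)[0].round(3).tolist(),round(d['p'],2)) for d in recognise(c,n)])
s=read_state();print(R.from_rotvec(s['tool_rot']).as_matrix().round(4))
E
```

```text
[  2   0  19  11 113] [218.6 196.7]
[  3   0  19  10 110] [261.1 206.5]
[  4   1  19  11 109] [303.3 216.1]
[  4   1  19  12 119] [345.8 225.6]
top [[0.5932, 0.1575, 0.138], [0.5647, 0.0304, 0.138], [0.5371, -0.096, 0.138], [0.5096, -0.2235, 0.138]] [0.1302 0.1295 0.1304]
bush [([0.573, -0.097, 0.168], 0.72), ([0.656, -0.061, 0.168], 0.4), ([0.721, 0.137, 0.168], 0.17)]
nut [([0.679, 0.071, 0.15], 0.58)]
[  5   2  16  17 154] [261.6 254.7]
[  0   0  13  18 145] [279.8 215.2]
[  4   2  13  16 125] [296.  178.9]
[  7   2  13  15 107] [310.9 146. ]
scene [[0.5939, 0.157, 0.138], [0.5657, 0.0328, 0.138], [0.5385, -0.0936, 0.138], [0.5104, -0.2207, 0.138]] [0.1273 0.1294 0.1301]
bush [([0.652, -0.048, 0.168], 0.57), ([0.539, -0.2, 0.168], 0.46)]
nut [([0.533, -0.21, 0.15], 0.5), ([0.675, 0.072, 0.15], 0.46), ([0.594, 0.031, 0.15], 0.25)]
[[-9.320e-01  3.624e-01 -0.000e+00]
 [ 3.624e-01  9.320e-01 -1.000e-04]
 [-0.000e+00 -1.000e-04 -1.000e+00]]
```

View pics/top1.png

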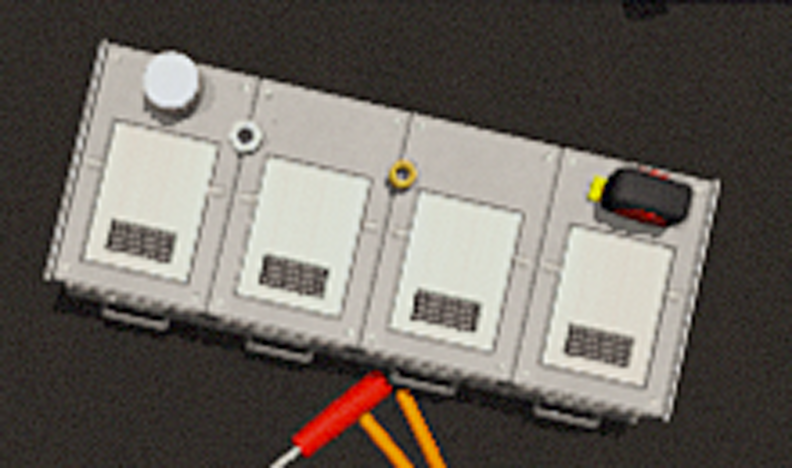

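The plates come out 130 mm apart at z = 0.138, which matches the given spacing. The sorter is turned about -12.3°. I'll shut the gripper, align it and go above plate d.

Emit:
servo_tool(deltas=[[[-1,-0.496,-0.263,0,-0.1035],[-1,-0.496,-0.263,0,-0.1035],[-1,-0.496,-0.263,0,-0.1035],[-1,-0.496,-0.263,0,-0.1035],[-1,-0.496,-0.263,0,-0.1035],[-1,-0.496,-0.263,0,-0.1035],[-1,-0.496,-0.263,0,-0.1035],[-1,-0.496,-0.263,0,-0.1035],[-1,-0.496,-0.263,0,-0.1035],[-1,-0.496,-0.263,0,-0.1035]]], newtons=20)

```text
t: 2.25
position: [0.596, 0.1543, 0.4045]
tool_rot: [0.347, 3.121, -0.001]
ft_force: [-0.7, 0.3, 0.1]
width: -0.0003
grip_force: 0.0
```

Emit:
servo_tool(deltas=[[[-1,0.003,0.002,0.04,0],[-1,0.003,0.002,0.075,0],[-1,0.003,0.002,0.085,0],[-1,0.003,0.002,0.085,0]]])

```text
t: 2.75
position: [0.5905, 0.1608, 0.3196]
tool_rot: [-0.337, -3.122, 0.0]
ft_force: [1.0, -0.1, 0.3]
width: 0.0002
grip_force: 0.0
```

Emit:
servo_tool(deltas=[[[-1,0,0,0.003,0],[-1,0,0,0.006,0],[-1,0,0,0.006,0]]])

```text
t: 3.12
position: [0.5911, 0.1603, 0.3142]
tool_rot: [0.338, 3.123, 0.0]
ft_force: [0.4, 0.8, -0.4]
width: -0.0002
grip_force: 0.0
```

Emit:
servo_tool(deltas=[[[-1,0,0,0.001,0],[-1,0,0,0.002,0],[-1,0,0,0.002,0]]])

```text
t: 3.5
position: [0.5909, 0.1602, 0.3116]
tool_rot: [-0.338, -3.123, 0.0]
ft_force: [-0.2, 0.2, -0.9]
width: -0.0
grip_force: 0.0
```

Emit:
servo_tool(deltas=[[[-1,0,0,0.001,0],[-1,0,0,0.001,0]]])

```text
t: 3.75
position: [0.5909, 0.1603, 0.3111]
tool_rot: [0.338, 3.123, -0.0]
ft_force: [-2.5, -0.6, 3.5]
width: -0.0002
grip_force: 1.4
```

Emit:
servo_tool(deltas=[[[-1,0,0,0.001,0],[-1,0,0,0.001,0]]])

```text
t: 4.0
position: [0.5909, 0.1603, 0.3107]
tool_rot: [0.338, 3.123, 0.0]
ft_force: [-1.9, -0.2, 6.6]
width: 0.0003
grip_force: 3.2
```

Emit:
servo_tool(deltas=[[[-1,0,0,0.001,0],[-1,0,0,0.001,0]]])

```text
t: 4.25
position: [0.5909, 0.1603, 0.3107]
tool_rot: [0.338, 3.123, 0.0]
ft_force: [-5.3, -0.4, 10.8]
width: 0.0
grip_force: 5.4
```

Flap d sits hard: over 10 N with less than 1 mm of travel. On to c.

Emit:
servo_tool(deltas=[[[-1,0,0,-0.02,0],[-1,0,0,-0.025,0],[-1,-0.002,-0.06,-0.025,0],[-1,-0.002,-0.12,-0.025,0],[-1,-0.002,-0.131,-0.02,0],[-1,-0.002,-0.131,-0.01,0],[-1,-0.002,-0.131,-0.006,0],[-1,-0.002,-0.131,-0.006,0]]])

```text
t: 5.25
position: [0.5649, 0.0331, 0.3138]
tool_rot: [-0.335, -3.122, -0.0]
ft_force: [-0.1, -1.3, 0.6]
width: -0.0005
grip_force: 0.0
```

Emit:
servo_tool(deltas=[[[-1,0,0,0.001,0],[-1,0,0,0.002,0],[-1,0,0,0.003,0],[-1,0,0,0.003,0]]])

```text
t: 5.75
position: [0.5649, 0.0319, 0.3117]
tool_rot: [0.338, 3.123, -0.0]
ft_force: [-0.1, 0.4, 0.0]
width: -0.0002
grip_force: 0.0
```

Emit:
servo_tool(deltas=[[[-1,0,0,0.001,0],[-1,0,0,0.001,0]]])

```text
t: 6.0
position: [0.565, 0.0318, 0.3111]
tool_rot: [0.338, 3.123, 0.0]
ft_force: [-0.7, -0.1, 3.2]
width: -0.0003
grip_force: 1.3
```

Emit:
servo_tool(deltas=[[[-1,0,0,0.001,0],[-1,0,0,0.001,0]]])

```text
t: 6.25
position: [0.5649, 0.0319, 0.3107]
tool_rot: [0.338, 3.123, 0.0]
ft_force: [-2.6, -0.2, 6.6]
width: -0.0002
grip_force: 3.3
```

Emit:
servo_tool(deltas=[[[-1,0,0,0.001,0],[-1,0,0,0.001,0]]])

```text
t: 6.5
position: [0.5649, 0.0319, 0.3107]
tool_rot: [0.338, 3.122, -0.0]
ft_force: [-5.3, 0.8, 11.3]
width: -0.0001
grip_force: 5.7
```

c is hard too. Next is b.

Emit:
servo_tool(deltas=[[[-1,0,0,-0.02,0],[-1,0,0,-0.025,0],[-1,-0.001,-0.06,-0.025,0],[-1,-0.001,-0.12,-0.025,0],[-1,-0.001,-0.13,-0.02,0],[-1,-0.001,-0.13,-0.01,0],[-1,-0.001,-0.13,-0.004,0],[-1,-0.001,-0.13,-0.003,0],[-1,-0.001,-0.13,-0.003,0]]])

```text
t: 7.62
position: [0.5382, -0.0944, 0.3115]
tool_rot: [-0.335, -3.123, -0.0]
ft_force: [-0.7, -0.4, 0.9]
width: -0.0002
grip_force: 0.0
```

Emit:
servo_tool(deltas=[[[-1,0,0,0.001,0],[-1,0,0,0.001,0]]])

```text
t: 7.88
position: [0.5381, -0.0951, 0.3108]
tool_rot: [0.337, 3.123, 0.0]
ft_force: [0.5, -0.7, 0.3]
width: -0.0001
grip_force: 0.0
```

Emit:
servo_tool(deltas=[[[-1,0,0,0.001,0],[-1,0,0,0.001,0]]])

```text
t: 8.12
position: [0.5382, -0.0953, 0.3102]
tool_rot: [0.338, 3.123, 0.001]
ft_force: [-1.5, 1.0, 3.5]
width: 0.0001
grip_force: 1.8
```

Emit:
servo_tool(deltas=[[[-1,0,0,0.001,0],[-1,0,0,0.001,0]]])

```text
t: 8.38
position: [0.5381, -0.0953, 0.3089]
tool_rot: [0.338, 3.123, 0.001]
ft_force: [-1.1, 2.0, 3.2]
width: -0.0002
grip_force: 1.9
```

b is moving while the force stays near 3.5 N. I'll press a little further to confirm.

Emit:
servo_tool(deltas=[[[-1,0,0,0.001,0],[-1,0,0,0.002,0],[-1,0,0,0.003,0],[-1,0,0,0.003,0]]])

```text
t: 8.88
position: [0.5382, -0.0953, 0.3056]
tool_rot: [0.338, 3.123, 0.0]
ft_force: [0.7, 2.1, 3.2]
width: 0.0
grip_force: 1.4
```

b rocks: about 5 mm of travel at 3.2 N. Pushing it down now.

Emit:
servo_tool(deltas=[[[-1,0,0,0.003,0],[-1,0,0,0.006,0],[-1,0,0,0.009,0],[-1,0,0,0.012,0],[-1,0,0,0.015,0],[-1,0,0,0.018,0],[-1,0,0,0.021,0],[-1,0,0,0.024,0],[-1,0,0,0.027,0],[-1,0,0,0.027,0]]])

```text
t: 10.12
position: [0.5373, -0.0951, 0.2777]
tool_rot: [-0.338, -3.121, -0.001]
ft_force: [0.5, -0.2, -1.4]
width: 0.0001
grip_force: 0.0
```

Emit:
servo_tool(deltas=[[[-1,0,0,0.001,0],[-1,0,0,0.003,0],[-1,0,0,0.004,0],[-1,0,0,0.004,0]]])

```text
t: 10.62
position: [0.5381, -0.0953, 0.2746]
tool_rot: [0.338, 3.123, 0.0]
ft_force: [-0.3, 0.7, 1.5]
width: 0.0001
grip_force: 0.5
```

Emit:
servo_tool(deltas=[[[-1,0,0,0.001,0],[-1,0,0,0.002,0],[-1,0,0,0.002,0]]])

```text
t: 11.0
position: [0.5379, -0.0953, 0.2725]
tool_rot: [-0.338, -3.123, 0.0]
ft_force: [-0.2, 0.2, 1.4]
width: -0.0001
grip_force: 0.7
```

Emit:
servo_tool(deltas=[[[-1,0,0,0.001,0],[-1,0,0,0.002,0],[-1,0,0,0.003,0],[-1,0,0,0.003,0]]])

```text
t: 11.5
position: [0.5379, -0.0953, 0.2694]
tool_rot: [-0.338, -3.123, -0.0]
ft_force: [0.1, -0.1, 1.7]
width: 0.0002
grip_force: 0.6
```

Emit:
servo_tool(deltas=[[[-1,0,0,0.001,0],[-1,0,0,0.002,0],[-1,0,0,0.002,0]]])

```text
t: 11.88
position: [0.5379, -0.0953, 0.2674]
tool_rot: [-0.338, -3.123, -0.0]
ft_force: [-0.6, -0.8, 0.8]
width: 0.0001
grip_force: 0.3
```

Emit:
servo_tool(deltas=[[[-1,0,0,0.001,0],[-1,0,0,0.002,0],[-1,0,0,0.002,0]]])

```text
t: 12.25
position: [0.5379, -0.0953, 0.2654]
tool_rot: [-0.338, -3.123, -0.0]
ft_force: [-0.7, -0.8, 0.2]
width: -0.0002
grip_force: 0.1
```

Emit:
servo_tool(deltas=[[[-1,0,0,0.001,0],[-1,0,0,0.002,0],[-1,0,0,0.002,0]]])

```text
t: 12.62
position: [0.5381, -0.0953, 0.2644]
tool_rot: [0.338, 3.123, -0.0]
ft_force: [-1.6, 0.3, 6.6]
width: 0.0
grip_force: 3.2
```

```bash
python3 - <<'E'
from h import *
a=grab_frame('scene')['img'][110:260,190:350];b=grab_frame('top')['img'][150:270,210:370]
a=cv2.resize(a,(480,450),interpolation=2);b=cv2.resize(b,(320,240),interpolation=2)
c=np.zeros((450,800,3),np.uint8);c[:,:480]=a;c[:240,480:]=b
cv2.imwrite('pics/p2.png',c[:,:,::-1])
E
```

```text
(no output)
```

View pics/p2.png

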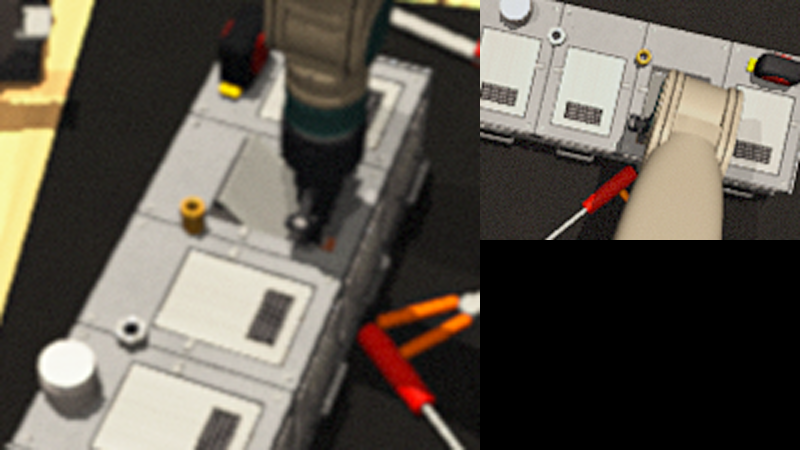

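The picture shows flap b's rear raised near (245,160), the opening exposed, and the bush at (192,213) undisturbed. The force rose to 6.6 N at about 46 mm, which is where the stop should be. One more small push, then straight up and aside.

Emit:
servo_tool(deltas=[[[-1,0,0,0.001,0],[-1,0,0,0.001,0]]])

```text
t: 12.98
position: [0.5381, -0.0953, 0.2643]
tool_rot: [0.338, 3.123, -0.0]
ft_force: [-4.3, 1.7, 12.4]
width: -0.0002
grip_force: 5.8
```

Emit:
servo_tool(deltas=[[[-1,0,0,-0.01,0],[-1,0,0,-0.04,0],[-1,0,0,-0.09,0],[-1,0,0,-0.15,0],[-1,0,0,-0.15,0],[-1,0.06,0,-0.15,0],[-1,0.12,0,-0.15,0],[-1,0.15,0,-0.15,0],[-1,0.15,0,-0.15,0],[-1,0.15,0,-0.15,0]]])

```text
t: 14.22
position: [0.3919, -0.0634, 0.4123]
tool_rot: [0.338, 3.123, -0.0]
ft_force: [1.0, 0.4, -0.2]
width: -0.0004
grip_force: 0.0
```

```bash
python3 - <<'E'
from h import *
a=grab_frame('scene')['img'][100:310,180:360];b=grab_frame('top')['img'][130:280,180:400]
a=cv2.resize(a,(450,525),interpolation=2);b=cv2.resize(b,(350,239),interpolation=2)
c=np.zeros((525,800,3),np.uint8);c[:,:450]=a;c[:239,450:]=b
cv2.imwrite('pics/p3.png',c[:,:,::-1])
E
```

```text
(no output)
```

View pics/p3.png

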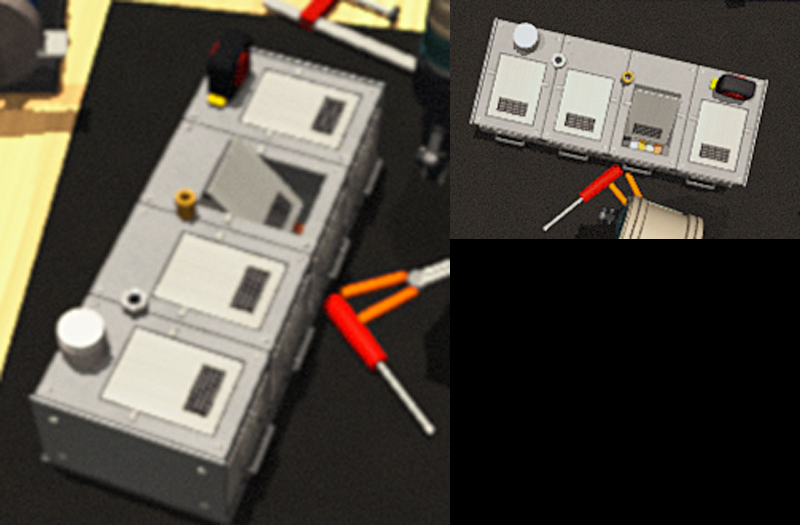

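Flap b stands wide open at (255,185), with the bush, nut, tin and tape where they were and the arm clear of the sorter.

```bash
python3 -c "
from station import *
print(sign_off())"
```

```text
the job is handed in; nothing more can be done
None
```

Flap b was the one that rocked, so I pushed it down to its stop and left it wide open; d and c sat hard under about 11 N, a was never pressed because b came first, nothing else was moved, and I handed the job in at about 14 s.

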